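# Sweep the loose terminal blocks into the pan

## Robot

A 6-joint arm with a two-finger parallel gripper is mounted at the origin on the work surface. World frame = base frame: x ahead of the robot, y to its left, z up, the work surface at z = 0. Lengths are in m, angles in rad, forces in N, time in s.
With the tool pointing down it reaches from about 0.25 to 0.775 m from the base axis. Payload 4 kg.
Tool frame: the origin (TCP) lies midway between the tips of the shut fingers; the grasp point (between the pads) lies 19 mm behind it; z points along the fingers, y is the direction in which the jaws open and shut (so a half turn about z gives the same grasp; the last joint's range is limited). The gripper opens to 94 mm and grips with 3 to 60 N. Pads are 16 mm wide; open, the fingers measure 119 mm over their backs; the gripper's body (75 mm by 177 mm) begins 78 mm behind the grasp point.
Start: joints at [1.16, 0.087, 1.371, -0, 1.684, -0.103], TCP at [0.167, 0.524, 0.206] pointing down, gripper open.
Joint ranges: [-3.1, 3.1], [-0.76, 2.03], [0.27, 2.55], [-1.08, 4.22], [0.17, 2.65], [-2.57, 2.57]. Speed limits (rad/s): [2.79, 2.79, 3.14, 3.14, 3.14, 3.14].

## Interface

Orientations are given as [roll, pitch, yaw] about the fixed x, y, z axes, in that order (R = Rz(yaw) Ry(pitch) Rx(roll)).
In Python, from bench import robot, cams gives the robot as it stands.
- The arm moves only by the tool step_arm, never from a script. Its argument "plan" is a list that holds one entry, the list of rows, each a list of 5 numbers: the shift along the world's x, y, z in mm, then the turn about the world's z in rad, then the opening in per cent of the stroke, from 0 (shut) to 100 (fully open). In form: [[[tx, ty, tz, turn, fingers], ...]]. A call has 1 to 8 rows; each row is the pose to reach, as a shift and turn from the pose commanded when the call began; what a row does not reach only later rows make up. A row lasts 1/12 s, in which the tool goes at most 41.7 mm and 7.16 degrees, less where a joint would pass 70% of its speed; a pose out of reach is approached as far as the arm can. A call with a gripper value outside its range is refused whole. The fingers move at their own pace and stop on an object; the grip force is fixed at half the most. Time passes only in rows, so rows that repeat a pose let the fingers close. It gives the time, the measured TCP pose, the force and the opening at its end, in the units of the state.
- robot.get_obs(): the state, without advancing time (a new reading comes with each control period).
- cams.snapshot(name): name is "scene" or "top"; returns a dict with "frame" (400x640x3 uint8, red, green, blue), "camera_matrix" (3x3 intrinsics, pixels), "origin" and "attitude" of the camera in the world. Camera axes: x right, y down, z forward; pixel columns grow to the right and rows downward; lengths in m; the calibration is good to about 2 mm. A picture is of the moment at which its call begins. There is no depth.
- robot.close_job(): hands the job in, once; it reports no verdict.
The state is a dict: "time": time; "joint_positions": joint angles; "qvel": joint speeds; "joint_torque": joint torques, N m; "tool_pos": TCP position; "ee_rot": TCP orientation; "wrist_force": force on the tool from outside, world axes, zero at the start; "wrist_torque": the same for the moment, N m; "width": finger opening in m.
Only numpy, scipy, OpenCV 4.12 (cv2) and the standard library are available. Lean on these libraries where they do the work, as an engineer would, in place of code of your own. Each camera call takes 0.05 s, during which the arm holds its last target. There are 200 camera calls.

## Task

Clear the bench mat for the next enclosure: with the closed fingers, sweep the three loose orange terminal blocks across the mat and through the open front of the yellow pan, until all three lie completely inside it. Slide them only, do not pick them up, and leave the black relay and everything else on the bench where it is.

Things in the scene. Friction and masses are not known exactly. Their poses are not given: they have to be found in the camera images.
- terminal_a: orange terminal block, a loose 36 x 26 x 18 mm box (its x, y, z) of about 25 g with three screw heads on top, lying flat on the mat at any yaw; origin at the centre of its underside, z up. It slides easily when pushed
- terminal_b: orange terminal block, a loose 36 x 26 x 18 mm box (its x, y, z) of about 25 g with three screw heads on top, lying flat on the mat at any yaw; origin at the centre of its underside, z up. It slides easily when pushed
- terminal_c: orange terminal block, a loose 36 x 26 x 18 mm box (its x, y, z) of about 25 g with three screw heads on top, lying flat on the mat at any yaw; origin at the centre of its underside, z up. It slides easily when pushed
- pan: yellow three-sided pan, fixed: inside 200 mm wide (its x), 130 mm deep (its y), open at its -y end, which faces roughly to the robot's right; side and back walls 4 mm thick, 30 mm high. Its floor is a film flush with the mat, no lip at the mouth. Origin at the centre of the inner floor, z up
- mat: flat blue bench mat, fixed, 420 x 860 mm (x, y), 3 mm thick: its top, on which the work lies, is at world z = 0.003. Origin at the centre of its underside
- pan_mouth (a point): middle of the pan's open front edge, at floor level; axes as the pan's, so +y leads into the pan
- relay: loose black relay, a box 28 x 22 x 24 mm with a white label on top, standing on the mat among the terminal blocks; to be left alone. Origin at the centre of its underside
- tape: loose black roll of tape lying flat on the mat, 100 mm across, 48 mm high; origin at the centre of its underside; to be left alone
- glue: loose white glue bottle with a red cap, 44 mm across, 130 mm tall, upright; origin at the centre of its underside; to be left alone
- driver: loose screwdriver with a yellow handle, 190 mm long, lying on the bench right of the mat; origin near its middle, blade to its +x; to be left alone
- meter: loose yellow and black multimeter lying on its back at the far side of the mat, 90 x 170 x 46 mm (its x, y, z) with its dial; origin at the centre of its underside; to be left alone
- mug: loose white mug, 76 mm across, 85 mm high, standing on the bench left of the mat; origin at the centre of its underside; to be left alone

How it is judged:
By the outcome, as a careful person would: the job done as asked, in the order asked, and still so for the second after the job is handed in, with the robot touching nothing.
It also fails if it takes over 72 s, if anything falls off the work surface, if the arm or the gripper's body presses on something with over 40 N, if the wrist force passes 120 N, or if a joint passes its speed limit or range.

## Working session

There is one attempt and no reset: what is moved stays moved. The work goes in short steps, Python scripts to look and compute and a tool call to move; the robot and the scene stay as the last step left them, time stands still between calls to the robot, and variables do not carry over. Pictures are saved under pics/ and viewed, about 8 in all and at most 12, crops included, and the job is handed in when it is done.

Besides the shell and the picture viewer there is one more tool, called after "Request:" as a command line: name --argument value ..., lists and objects as JSON in quotes. step_arm: Moves the arm, as the interface text tells. Its arguments: {"type":"object","properties":{"plan":{"type":"array"}},"required":["plan"]}

```bash
mkdir -p pics
cat > h.py <<'E'
import numpy as np, cv2
from bench import robot, cams
def snap(n,f):
    s=cams.snapshot(n); cv2.imwrite(f,cv2.cvtColor(s["frame"],cv2.COLOR_RGB2BGR)); return s
def rot(a):
    a=np.array(a,float)
    if a.shape==(3,3): return a
    from scipy.spatial.transform import Rotation as R
    return R.from_euler('xyz',a).as_matrix() if a.size==3 else R.from_quat(a).as_matrix()
def w(s,uv,z):
    uv=np.atleast_2d(np.array(uv,float)); K=np.array(s["camera_matrix"]);o=np.array(s["origin"])
    d=(rot(s["attitude"])@np.linalg.inv(K)@np.c_[uv,np.ones(len(uv))].T).T
    return o+d*((z-o[2])/d[:,2])[:,None]
def oranges(s,z=0.021):
    h=cv2.cvtColor(s["frame"],cv2.COLOR_RGB2HSV)
    m=cv2.inRange(h,(5,140,90),(17,255,255)); m=cv2.morphologyEx(m,cv2.MORPH_CLOSE,np.ones((5,5)))
    for c in cv2.findContours(m,0,2)[0]:
        if cv2.contourArea(c)>40:
            r=cv2.minAreaRect(c); b=w(s,cv2.boxPoints(r),z)[:,:2]
            print("px",np.round(r[0]),np.round(r[1]),"w",np.round(1e3*w(s,[r[0]],z)[0,:2]),"corners",np.round(1e3*b).astype(int).tolist())
E
python3 - <<'E'
from h import *
s=snap("top","pics/t0.png"); print(s["origin"],s["attitude"],s["camera_matrix"]); oranges(s)
s=snap("scene","pics/s0.png"); print(robot.get_obs())
E
```

```text
[0.51872182 0.04215796 1.3612379 ] [-3.07430403 -0.0047076  -1.57747055] [[372.03916092   0.         314.70619352]
 [  0.         372.03916092 199.61950311]
 [  0.           0.           1.        ]]
px [382. 244.] [6. 9.] w [ 448. -203.] corners [[459, -187], [459, -219], [437, -219], [437, -187]]
px [377. 207.] [6. 8.] w [ 582. -191.] corners [[569, -177], [599, -182], [595, -205], [565, -200]]
px [246. 124.] [24. 23.] w [888. 283.] corners [[933, 325], [932, 241], [843, 241], [844, 325]]
px [440. 122.] [22. 25.] w [ 890. -426.] corners [[843, -385], [936, -387], [936, -468], [843, -465]]
{'time': 0.1, 'joint_positions': array([ 1.15988972e+00,  8.78633547e-02,  1.37208344e+00, -2.30869851e-05,
        1.68362264e+00, -1.03124408e-01]), 'qvel': array([-0.00098447, -0.00151194, -0.00149042, -0.00011486, -0.0001192 ,
        0.00032789]), 'joint_torque': array([ 1.50386633e-03, -3.41256702e+01, -3.03300297e+01,  7.19020329e-02,
        3.04406835e-02, -7.53851509e-05]), 'tool_pos': array([0.16644465, 0.52368633, 0.20444092]), 'ee_rot': array([-3.13962401e+00, -1.80669961e-04,  2.83380770e+00]), 'wrist_force': array([-0.33428094, -0.09251054,  0.0274912 ]), 'wrist_torque': array([-0.02441745,  0.0075199 , -0.00501338]), 'width': 0.09399732239970988}
```

View pics/t0.png

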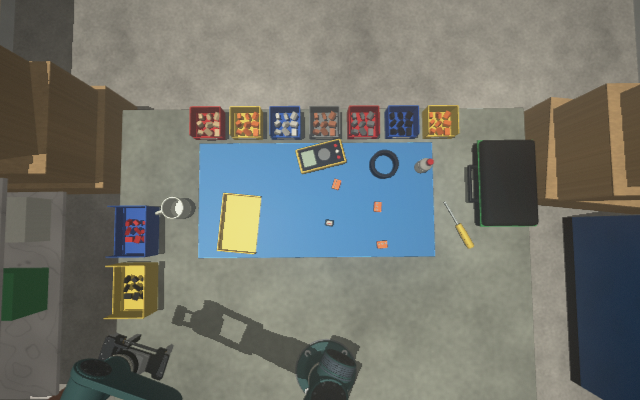

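View pics/s0.png

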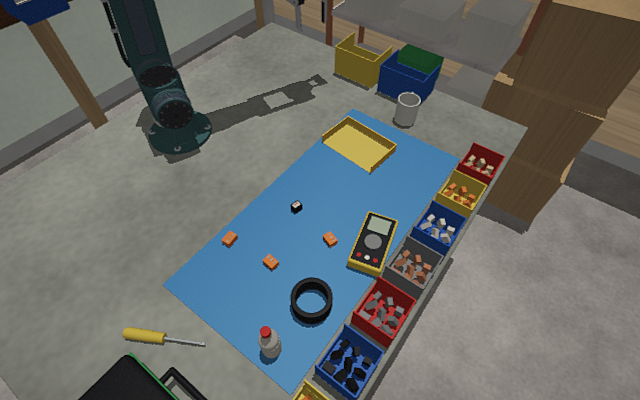

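```bash
cat >> h.py <<'E'
def rect(s,z,x0,x1,y0,y1,k):
    # image: up = +x, left = +y ; k px per mm
    W=int((y1-y0)*k);H=int((x1-x0)*k)
    u,v=np.meshgrid(np.arange(W),np.arange(H))
    P=np.c_[(x1-v.ravel()/k)/1e3,(y1-u.ravel()/k)/1e3,np.full(u.size,z)]
    p=(P-np.array(s["origin"]))@rot(s["attitude"]); q=p@np.array(s["camera_matrix"]).T
    q=(q[:,:2]/q[:,2:]).astype(np.float32)
    return cv2.remap(s["frame"],q[:,0].reshape(H,W),q[:,1].reshape(H,W),cv2.INTER_LINEAR)
def blobs(img,lo,hi,x1,y1,k,amin=200):
    h=cv2.cvtColor(img,cv2.COLOR_RGB2HSV); m=cv2.inRange(h,lo,hi)
    m=cv2.morphologyEx(m,cv2.MORPH_CLOSE,np.ones((5,5)))
    for c in cv2.findContours(m,0,2)[0]:
        if cv2.contourArea(c)>amin*k*k:
            r=cv2.minAreaRect(c); b=cv2.boxPoints(r)
            f=lambda p:np.round([x1-p[1]/k,y1-p[0]/k]).astype(int).tolist()
            print(f(r[0]),"size",np.round(np.array(r[1])/k),"corners",[f(p) for p in b])
E
python3 - <<'E'
from h import *
a=cams.snapshot("top");b=cams.snapshot("scene")
I=[]
for n,s in (("top",a),("scene",b)):
    r=rect(s,.021,400,720,-280,40,1.25); I.append(r); print(n,"orange"); blobs(r,(0,90,90),(18,255,255),720,40,1.25)
    print("relay"); r2=rect(s,.027,400,720,-100,40,1.25); blobs(r2,(0,0,0),(180,255,70),720,40,1.25,100)
    print("pan rim"); r=rect(s,.033,350,720,120,480,1.25); blobs(r,(20,90,70),(35,255,255),720,480,1.25,2000)
    print("floor"); r=rect(s,.003,350,720,120,480,1.25); I.append(r)
cv2.imwrite("pics/r.png",cv2.cvtColor(np.hstack([I[0],I[2]]),cv2.COLOR_RGB2BGR))
I=[cv2.resize(i,(400,411)) for i in (I[1],I[3])]
cv2.imwrite("pics/p.png",cv2.cvtColor(np.hstack(I),cv2.COLOR_RGB2BGR))
E
```

```text
top orange
[448, -204] size [24. 36.] corners [[458, -185], [461, -221], [437, -223], [434, -187]]
[583, -190] size [25. 34.] corners [[567, -176], [601, -179], [599, -204], [565, -201]]
[666, -43] size [25. 35.] corners [[653, -25], [687, -37], [679, -60], [645, -49]]
relay
pan rim
[527, 306] size [136. 207.] corners [[431, 384], [636, 364], [623, 228], [417, 249]]
floor
scene orange
[448, -206] size [33. 40.] corners [[463, -185], [467, -225], [434, -228], [430, -188]]
[583, -193] size [28. 41.] corners [[564, -177], [604, -180], [602, -208], [562, -205]]
[666, -45] size [28. 42.] corners [[652, -24], [691, -40], [681, -66], [641, -50]]
relay
[533, -26] size [31. 32.] corners [[535, -3], [555, -28], [530, -48], [511, -23]]
pan rim
[529, 298] size [156. 222.] corners [[426, 386], [647, 364], [631, 209], [411, 231]]
floor
```

View pics/r.png

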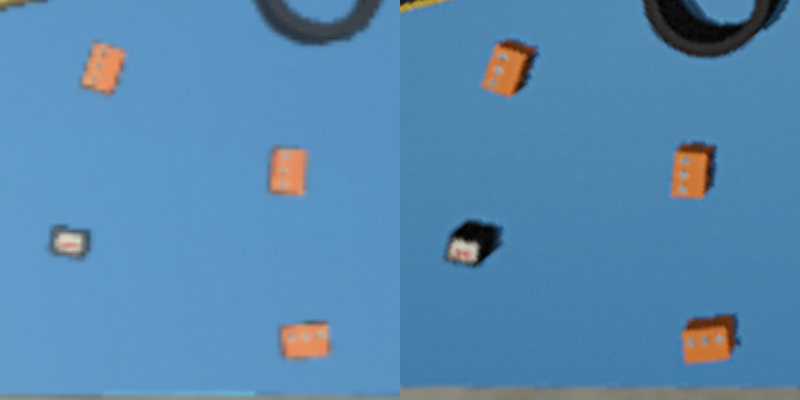

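View pics/p.png

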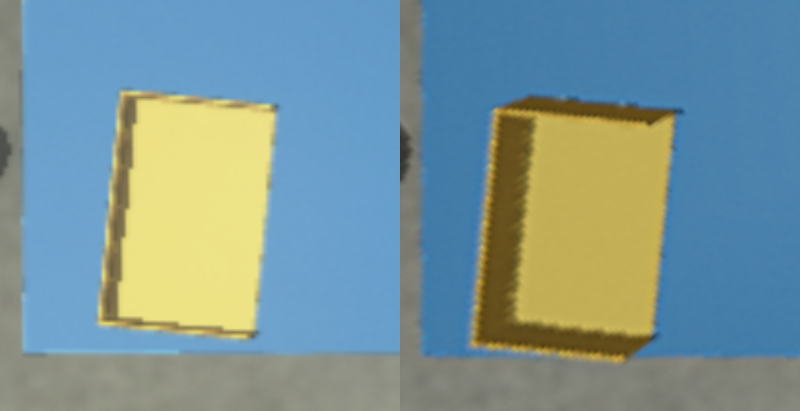

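The top view shows the three blocks at world (448,-204), (583,-190) and (666,-43) mm. The relay is at about (526,-17), and the pan mouth centre is at about (520,238), opening along -y with a yaw of about -6°. I'll sweep the (666,-43) block first.

Request:
step_arm --plan '[[[509, -611, 0, -1.04, 0], [509, -611, 0, -1.04, 0], [509, -611, 0, -1.04, 0], [509, -611, 0, -1.04, 0], [509, -611, 0, -1.04, 0], [509, -611, 0, -1.04, 0], [509, -611, 0, -1.04, 0], [509, -611, 0, -1.04, 0]]]'

```text
time: 0.87
tool_pos: [0.3807, 0.2663, 0.2055]
ee_rot: [3.141, -0.0, 1.828]
wrist_force: [0.3, 0.2, 0.0]
width: 0.0442
```

Request:
step_arm --plan '[[[290, -350, 0, -0.04, 0], [290, -350, 0, -0.04, 0], [290, -350, 0, -0.04, 0], [290, -350, 0, -0.04, 0], [290, -350, 0, -0.04, 0], [290, -350, 0, -0.04, 0], [290, -350, 0, -0.04, 0], [290, -350, 0, -0.04, 0]]]'

```text
time: 1.53
tool_pos: [0.5935, 0.0095, 0.2052]
ee_rot: [-3.141, -0.0, 1.793]
wrist_force: [0.7, 0.4, -0.7]
width: 0.0006
```

Request:
step_arm --plan '[[[80, -96, -100, 0, 0], [80, -96, -100, 0, 0], [80, -96, -100, 0, 0], [80, -96, -100, 0, 0], [80, -96, -100, 0, 0], [80, -96, -100, 0, 0]]]'

```text
time: 2.03
tool_pos: [0.6714, -0.0855, 0.1016]
ee_rot: [-3.136, -0.003, 1.792]
wrist_force: [-0.9, 0.7, -0.1]
width: 0.0007
```

Request:
step_arm --plan '[[[4, -2, -60, 0, 0], [4, -2, -84, 0, 0], [4, -2, -92, 0, 0], [4, -2, -92, 0, 0], [4, -2, -92, 0, 0]]]'

```text
time: 2.45
tool_pos: [0.6771, -0.0858, 0.0155]
ee_rot: [3.14, 0.0, 1.795]
wrist_force: [-0.0, 0.8, 0.5]
width: 0.0006
```

Request:
step_arm --plan '[[[-1, 7, -4, 0, 0], [-3, 14, -4, 0, 0], [-6, 28, -4, 0, 0], [-9, 41, -4, 0, 0], [-12, 55, -4, 0, 0], [-15, 69, -4, 0, 0], [-18, 82, -4, 0, 0], [-21, 96, -4, 0, 0]]]'

```text
time: 3.12
tool_pos: [0.6553, 0.0111, 0.0096]
ee_rot: [3.141, 0.0, 1.794]
wrist_force: [0.4, -0.7, -0.2]
width: 0.0009
```

```bash
cat >> h.py <<'E'
def look(f=None):
    a=cams.snapshot("top")
    o=robot.get_obs(); print(o["time"],np.round(1e3*o["tool_pos"],1),np.round(o["ee_rot"][2],3),"F",np.round(o["wrist_force"],1))
    x=dict(x0=400,x1=720,y0=-280,y1=440,k=1.1)
    r=rect(a,.021,**x); blobs(r,(0,90,90),(18,255,255),720,440,1.1)
    if f: cv2.imwrite(f,cv2.cvtColor(np.vstack([r,rect(cams.snapshot("scene"),.021,**x)[:240]]),cv2.COLOR_RGB2BGR))
E
python3 -c "
from h import *
look('pics/c1.png')"
```

```text
3.1667 [654.5  14.1   9.5] 1.797 F [-0.4  2.1 -0. ]
[448, -204] size [24. 36.] corners [[459, -185], [461, -221], [437, -223], [434, -187]]
[583, -190] size [25. 34.] corners [[566, -177], [600, -179], [599, -203], [565, -201]]
```

View pics/c1.png

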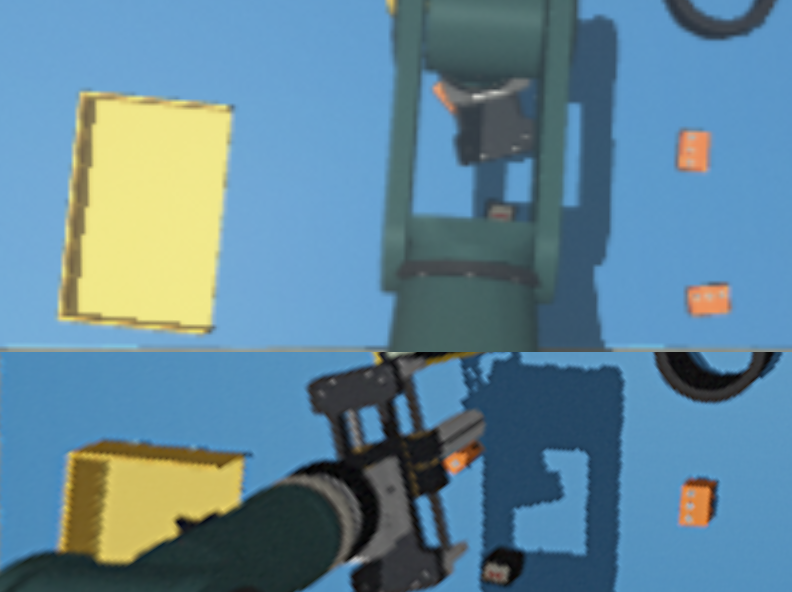

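The pan and the other two blocks haven't moved. The pushed block shows only partly next to the finger, at about (447,95) in the top panel, so I'm zooming in.

```bash
cat >> h.py <<'E'
def zoom(f,cx,cy,h=60,k=3.2):
    x=dict(x0=cx-h,x1=cx+h,y0=cy-h,y1=cy+h,k=k)
    I=[rect(cams.snapshot(n),.021,**x) for n in ("top","scene")]
    cv2.imwrite(f,cv2.cvtColor(np.hstack(I),cv2.COLOR_RGB2BGR))
E
python3 -c "
from h import *
zoom('pics/z1.png',640,25)"
```

```text
(no output)
```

View pics/z1.png

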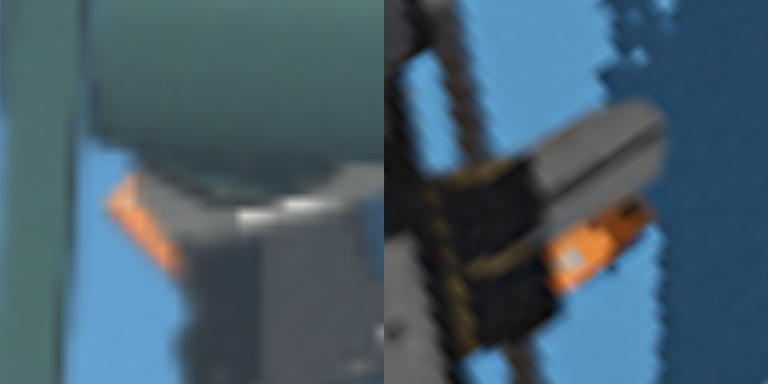

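The block has turned about 38° and its centre is at about (636,29), so it's slipping off the finger's -x side. I'll back off, square the finger to its face, and then curve the push back.

Request:
step_arm --plan '[[[5, -20, 0, 0, 0], [8, -34, 0, 0.1, 0], [8, -36, 0, 0.22, 0], [7, -34, 0, 0.34, 0], [6, -30, 0, 0.44, 0], [5, -25, 0, 0.44, 0], [5, -25, 0, 0.44, 0]]]'

```text
time: 3.9
tool_pos: [0.6605, -0.0155, 0.0093]
ee_rot: [-3.142, -0.001, 2.231]
wrist_force: [-0.3, 0.1, -0.7]
width: 0.0002
```

```bash
python3 -c "
from h import *
look()
zoom('pics/z2.png',640,20)"
```

```text
3.95 [660.6 -15.7   9.3] 2.231 F [ 0.6  0.5 -0.2]
[448, -204] size [24. 36.] corners [[459, -185], [461, -221], [437, -223], [434, -187]]
[583, -190] size [25. 34.] corners [[567, -176], [601, -179], [599, -204], [565, -201]]
[628, 20] size [19. 31.] corners [[614, 31], [645, 28], [643, 9], [612, 13]]
```

View pics/z2.png

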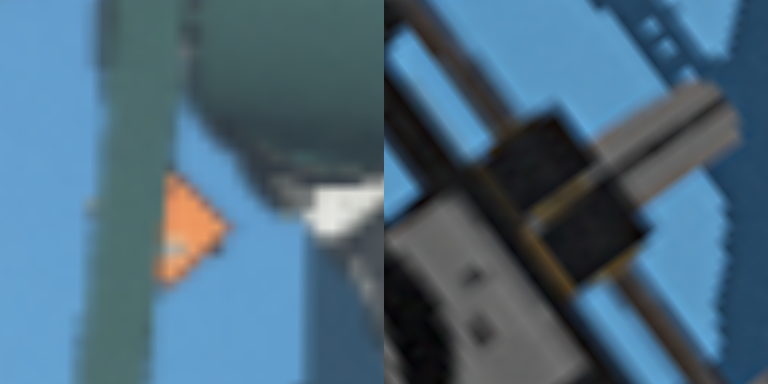

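Request:
step_arm --plan '[[[-2, 12, 0, 0.1, 0], [-6, 24, 0, 0.1, 0], [-12, 30, 0, 0.1, 0], [-18, 36, 0, 0.1, 0], [-25, 44, 0, 0.09, 0], [-32, 52, 0, 0.08, 0], [-39, 60, 0, 0.06, 0]]]'

```text
time: 4.63
tool_pos: [0.6207, 0.0451, 0.0095]
ee_rot: [-3.142, -0.0, 2.292]
wrist_force: [-0.2, 0.2, 0.8]
width: 0.0005
```

```bash
python3 -c "
from h import *
look()
zoom('pics/z3.png',610,60)"
```

```text
4.6833 [619.3  46.9   9.4] 2.292 F [-0.1  1.  -0.5]
[448, -204] size [24. 36.] corners [[459, -185], [461, -221], [437, -223], [434, -187]]
[583, -190] size [25. 34.] corners [[567, -176], [601, -179], [599, -204], [565, -201]]
```

View pics/z3.png

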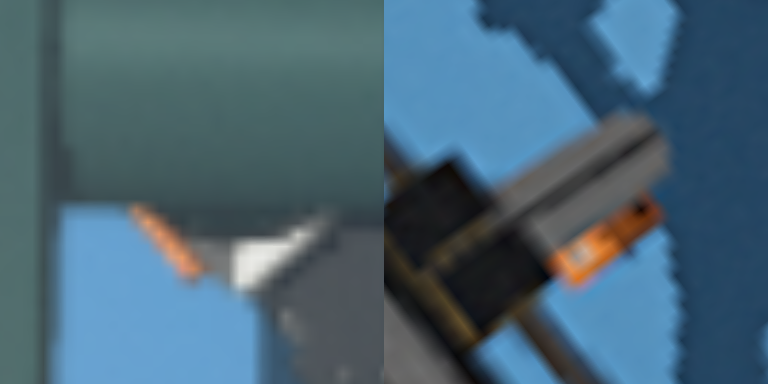

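The block sits flat on the finger and centred at about (604,61). Now I'll curve it towards the pan.

```bash
cat > plan.py <<'E'
import numpy as np,sys
# cx cy th0 thend(rad, left of +y) dth step N
cx,cy,t,te,dt,st,N=map(float,sys.argv[1:8]); c=np.array([cx,cy]); n=lambda t:np.array([-np.sin(t),np.cos(t)])
f0=c-21*n(t);t0=t
for i in range(int(N)):
    t=t+np.clip(te-t,-dt,dt); c=c+st*n(t); print(i+1,np.round(c-21*n(t)-f0),round(t-t0,2),"c",np.round(c))
E
python3 plan.py 604 62 0.72 0.1 0.05 13 20
```

```text
1 [-9. 10.] -0.05 c [596.  72.]
2 [-17.  19.] -0.1 c [588.  83.]
3 [-25.  30.] -0.15 c [581.  94.]
4 [-33.  41.] -0.2 c [575. 105.]
5 [-39.  52.] -0.25 c [569. 117.]
6 [-46.  63.] -0.3 c [564. 128.]
7 [-51.  75.] -0.35 c [559. 141.]
8 [-56.  87.] -0.4 c [555. 153.]
9 [-61.  99.] -0.45 c [551. 165.]
10 [-65. 111.] -0.5 c [549. 178.]
11 [-68. 124.] -0.55 c [546. 191.]
12 [-70. 137.] -0.6 c [545. 204.]
13 [-72. 150.] -0.62 c [544. 217.]
14 [-73. 163.] -0.62 c [542. 230.]
15 [-75. 176.] -0.62 c [541. 243.]
16 [-76. 188.] -0.62 c [540. 256.]
17 [-77. 201.] -0.62 c [538. 269.]
18 [-79. 214.] -0.62 c [537. 281.]
19 [-80. 227.] -0.62 c [536. 294.]
20 [-81. 240.] -0.62 c [534. 307.]
```

```bash
python3 plan.py 604 62 0.72 0.08 0.036 13 21
```

```text
1 [-9. 10.] -0.04 c [596.  72.]
2 [-17.  19.] -0.07 c [588.  82.]
3 [-25.  30.] -0.11 c [580.  93.]
4 [-33.  40.] -0.14 c [573. 104.]
5 [-40.  51.] -0.18 c [567. 115.]
6 [-47.  62.] -0.22 c [560. 127.]
7 [-54.  73.] -0.25 c [555. 138.]
8 [-60.  85.] -0.29 c [549. 150.]
9 [-66.  96.] -0.32 c [544. 162.]
10 [-71. 108.] -0.36 c [540. 174.]
11 [-76. 120.] -0.4 c [535. 186.]
12 [-80. 133.] -0.43 c [532. 199.]
13 [-84. 145.] -0.47 c [528. 211.]
14 [-88. 157.] -0.5 c [526. 224.]
15 [-91. 170.] -0.54 c [523. 237.]
16 [-93. 183.] -0.58 c [521. 250.]
17 [-96. 196.] -0.61 c [520. 263.]
18 [-97. 209.] -0.64 c [519. 276.]
19 [-98. 222.] -0.64 c [518. 289.]
20 [-99. 234.] -0.64 c [517. 302.]
21 [-100.  247.] -0.64 c [516. 315.]
```

Request:
step_arm --plan '[[[-9, 10, 0, -0.04, 0], [-17, 19, 0, -0.07, 0], [-25, 30, 0, -0.11, 0], [-33, 40, 0, -0.14, 0], [-40, 51, 0, -0.18, 0], [-47, 62, 0, -0.22, 0], [-54, 73, 0, -0.25, 0], [-60, 85, 0, -0.29, 0]]]'

```text
time: 5.45
tool_pos: [0.5617, 0.1292, 0.0097]
ee_rot: [3.141, 0.001, 2.001]
wrist_force: [-0.5, 0.3, 1.0]
width: 0.0005
```

```bash
python3 -c "
from h import *
look()
zoom('pics/z4.png',550,140)"
```

```text
5.5 [560.5 131.6   9.6] 2.001 F [-0.8  1.6 -0.2]
[448, -204] size [24. 36.] corners [[459, -185], [461, -222], [437, -223], [435, -187]]
[583, -190] size [25. 34.] corners [[567, -176], [601, -179], [599, -204], [565, -201]]
```

View pics/z4.png

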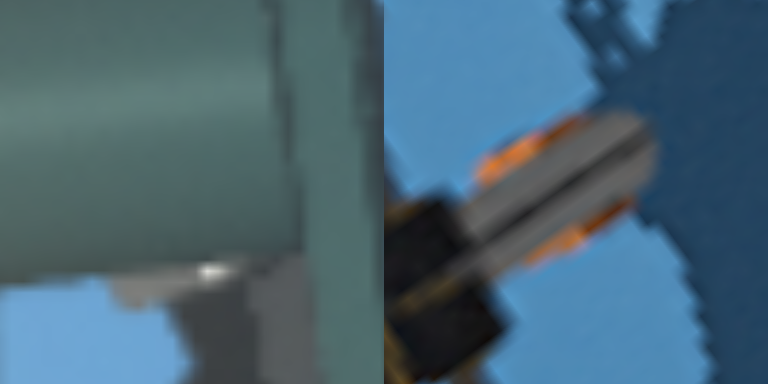

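In the scene view the block shows evenly on both sides of the finger (around (540,150) and (580,235)), so it's centred. I'll carry on; 9 of my pictures are used.

Request:
step_arm --plan '[[[-6, 11, 0, -0.03, 0], [-11, 23, 0, -0.07, 0], [-16, 35, 0, -0.11, 0], [-20, 48, 0, -0.14, 0], [-24, 60, 0, -0.18, 0], [-28, 72, 0, -0.21, 0], [-31, 85, 0, -0.25, 0], [-33, 98, 0, -0.29, 0]]]'

```text
time: 6.27
tool_pos: [0.5294, 0.2268, 0.0096]
ee_rot: [3.141, 0.001, 1.712]
wrist_force: [0.6, -0.6, 0.1]
width: 0.0005
```

```bash
cat >> h.py <<'E'
def orn(cx,cy,h=50,k=2):
    # orange outlines in both cameras near (cx,cy), rectified at block top, in mm
    for n in ("top","scene"):
        s=cams.snapshot(n); r=rect(s,.021,cx-h,cx+h,cy-h,cy+h,k); print(n)
        hh=cv2.cvtColor(r,cv2.COLOR_RGB2HSV); m=cv2.inRange(hh,(0,120,90),(17,255,255))
        for c in cv2.findContours(m,0,2)[0]:
            if cv2.contourArea(c)>40:
                b=cv2.approxPolyDP(c,5,True)[:,0]; print("  area",cv2.contourArea(c)/k/k,[[int(cx+h-q[1]/k),int(cy+h-q[0]/k)] for q in b])
E
python3 -c "
from h import *
look(); orn(520,255)"
```

```text
6.3167 [529.  229.2   9.7] 1.712 F [-0.4  0.8 -0.1]
[448, -204] size [24. 36.] corners [[459, -185], [461, -222], [437, -223], [435, -187]]
[583, -190] size [25. 34.] corners [[567, -176], [601, -179], [599, -204], [565, -201]]
top
scene
  area 296.0 [[546, 228], [545, 248], [539, 264], [524, 266], [534, 260], [531, 252], [544, 235], [543, 228]]
```

Request:
step_arm --plan '[[[-3, 13, 0, -0.04, 0], [-4, 26, 0, -0.06, 0], [-5, 39, 0, -0.06, 0], [-6, 51, 0, -0.06, 0], [-7, 62, 0, -0.06, 0], [-7, 70, 0, -0.06, 0], [-7, 74, 0, -0.06, 0], [-7, 74, 0, -0.06, 0]]]'

```text
time: 7.08
tool_pos: [0.5217, 0.3023, 0.0095]
ee_rot: [3.141, -0.0, 1.655]
wrist_force: [-0.1, -0.2, -0.4]
width: 0.0004
```

Request:
step_arm --plan '[[[1, -25, 0, 0, 0], [1, -30, 40, 0, 0], [1, -40, 80, 0, 0], [5, -80, 100, -0.05, 0], [10, -120, 100, -0.16, 0], [15, -160, 100, -0.16, 0], [20, -200, 100, -0.16, 0], [25, -240, 100, -0.16, 0]]]'

```text
time: 7.75
tool_pos: [0.5466, 0.0591, 0.1101]
ee_rot: [3.14, 0.0, 1.494]
wrist_force: [-0.1, -0.2, 0.1]
width: 0.0006
```

```bash
python3 -c "
from h import *
look()"
```

```text
7.8 [547.6  51.3 109.9] 1.487 F [-0.2 -2.7  0.1]
[448, -204] size [24. 36.] corners [[459, -185], [461, -221], [437, -223], [434, -187]]
[518, 323] size [36. 29.] corners [[535, 339], [538, 310], [502, 307], [499, 336]]
[583, -190] size [25. 34.] corners [[567, -176], [601, -179], [599, -204], [565, -201]]
```

Request:
step_arm --plan '[[[4, -40, 0, 0, 0], [9, -80, 0, 0, 0], [14, -120, 0, 0, 0], [19, -160, 0, 0, 0], [24, -200, 0, 0, 0], [29, -240, 0, 0, 0], [34, -280, 0, 0, 0], [34, -290, 0, 0, 0]]]'

```text
time: 8.47
tool_pos: [0.5803, -0.2348, 0.1091]
ee_rot: [3.141, 0.003, 1.488]
wrist_force: [0.1, 0.2, 0.3]
width: 0.0003
```

```bash
python3 -c "
from h import *
look()"
```

```text
8.5167 [ 580.  -234.   108.9] 1.488 F [-0.2  0.4  0.3]
[518, 323] size [36. 29.] corners [[535, 339], [538, 310], [502, 307], [499, 336]]
[583, -190] size [25. 34.] corners [[566, -177], [600, -179], [599, -203], [565, -201]]
```

Request:
step_arm --plan '[[[0, 0, -40, 0, 0], [0, 0, -75, 0, 0], [0, 0, -95, 0, 0], [0, 0, -99, 0, 0], [1, 6, -99, 0, 0], [1, 13, -99, 0, 0], [2, 20, -99, 0, 0], [2, 28, -99, 0, 0]]]'

```text
time: 9.18
tool_pos: [0.5845, -0.2001, 0.0132]
ee_rot: [3.137, 0.001, 1.494]
wrist_force: [-0.0, 0.2, -0.0]
width: 0.0005
```

Request:
step_arm --plan '[[[1, 12, 0, 0.01, 0], [2, 24, 0, 0.02, 0], [3, 37, 0, 0.03, 0], [4, 50, 0, 0.04, 0], [4, 63, 0, 0.05, 0], [4, 76, 0, 0.06, 0], [4, 89, 0, 0.07, 0], [4, 102, 0, 0.08, 0]]]'

```text
time: 9.85
tool_pos: [0.5865, -0.0972, 0.0104]
ee_rot: [-3.141, 0.0, 1.575]
wrist_force: [-0.4, -0.1, 0.6]
width: 0.0005
```

```bash
python3 -c "
from h import *
look(); orn(585,-85)"
```

```text
9.9 [586.4 -94.6  10.4] 1.577 F [-0.5  1.4 -0.1]
[448, -208] size [25. 29.] corners [[460, -192], [461, -222], [437, -223], [435, -194]]
[518, 323] size [36. 29.] corners [[535, 339], [538, 310], [502, 307], [499, 336]]
top
scene
  area 81.5 [[592, -63], [588, -58], [575, -59], [584, -62], [587, -68]]
  area 112.625 [[605, -89], [604, -77], [591, -76], [598, -87]]
```

Request:
step_arm --plan '[[[0, 13, 0, 0, 0], [0, 26, 0, 0, 0], [0, 39, 0, 0, 0], [0, 52, 0, 0, 0], [0, 65, 0, 0, 0], [0, 78, 0, 0, 0], [0, 91, 0, 0, 0], [0, 104, 0, 0, 0]]]'

```text
time: 10.67
tool_pos: [0.5866, 0.0069, 0.0105]
ee_rot: [3.142, -0.0, 1.574]
wrist_force: [0.2, -1.0, 0.1]
width: 0.0005
```

```bash
python3 -c "
from h import *
look(); orn(585,30)"
```

```text
10.7167 [586.5   9.3  10.5] 1.576 F [-0.1  0.5 -0.2]
[448, -204] size [24. 36.] corners [[459, -185], [461, -221], [437, -223], [434, -187]]
[518, 323] size [36. 29.] corners [[535, 339], [538, 310], [502, 307], [499, 336]]
top
scene
  area 308.25 [[603, 13], [605, 26], [601, 42], [597, 42], [592, 34], [584, 43], [586, 33]]
```

Right edge at 605 and front at y≈43, so it's still square and centred. Continuing.

Request:
step_arm --plan '[[[0, 13, 0, 0, 0], [0, 26, 0, 0, 0], [0, 39, 0, 0, 0], [0, 52, 0, 0, 0], [0, 65, 0, 0, 0], [0, 78, 0, 0, 0], [0, 91, 0, 0, 0], [0, 104, 0, 0, 0]]]'

```text
time: 11.48
tool_pos: [0.5866, 0.1109, 0.0105]
ee_rot: [3.141, 0.0, 1.574]
wrist_force: [-0.4, -0.8, 0.3]
width: 0.0005
```

```bash
python3 -c "
from h import *
look(); orn(585,135)"
```

```text
11.5333 [586.5 113.4  10.6] 1.576 F [ 0.8  1.4 -0.5]
[448, -204] size [24. 36.] corners [[459, -185], [461, -221], [437, -223], [434, -187]]
[519, 323] size [36. 29.] corners [[535, 339], [538, 310], [502, 307], [499, 336]]
top
scene
  area 366.375 [[603, 115], [604, 133], [599, 147], [585, 149], [583, 144], [602, 120], [600, 114]]
```

Request:
step_arm --plan '[[[0, 13, 0, 0, 0], [0, 26, 0, 0, 0], [0, 39, 0, 0, 0], [0, 52, 0, 0, 0], [0, 65, 0, 0, 0], [0, 78, 0, 0, 0], [0, 91, 0, 0, 0], [0, 104, 0, 0, 0]]]'

```text
time: 12.3
tool_pos: [0.5866, 0.2149, 0.0105]
ee_rot: [3.141, -0.0, 1.574]
wrist_force: [0.7, 0.5, -0.4]
width: 0.0005
```

Request:
step_arm --plan '[[[0, 13, 0, 0, 0], [0, 26, 0, 0, 0], [0, 38, 0, 0, 0], [0, 48, 0, 0, 0], [0, 56, 0, 0, 0], [0, 60, 0, 0, 0], [0, 60, 0, 0, 0], [0, 40, 0, 0, 0]]]'

```text
time: 12.97
tool_pos: [0.5865, 0.2561, 0.0105]
ee_rot: [3.141, -0.002, 1.577]
wrist_force: [0.5, -1.2, 0.2]
width: 0.0003
```

Request:
step_arm --plan '[[[0, -20, 30, 0, 0], [-5, -40, 70, 0, 0], [-16, -80, 100, 0.05, 0], [-27, -120, 100, 0.08, 0], [-38, -160, 100, 0.08, 0], [-49, -200, 100, 0.08, 0], [-60, -240, 100, 0.08, 0], [-70, -280, 100, 0.08, 0]]]'

```text
time: 13.63
tool_pos: [0.5179, -0.0198, 0.111]
ee_rot: [3.141, 0.001, 1.653]
wrist_force: [0.5, -0.5, 0.6]
width: 0.0005
```

```bash
python3 -c "
from h import *
look()"
```

```text
13.6833 [516.3 -27.4 110.8] 1.647 F [-1.4 -3.7 -0.4]
[448, -204] size [24. 36.] corners [[459, -185], [461, -221], [437, -223], [434, -187]]
[518, 323] size [36. 29.] corners [[535, 339], [538, 310], [502, 307], [499, 336]]
[585, 296] size [35. 30.] corners [[603, 311], [603, 281], [567, 281], [567, 311]]
```

Request:
step_arm --plan '[[[-12, -40, 0, 0, 0], [-24, -80, 0, 0, 0], [-35, -120, 0, 0, 0], [-46, -160, 0, 0, 0], [-57, -200, 0, 0, 0], [-64, -224, 0, 0, 0], [-64, -224, 0, 0, 0], [-64, -224, 0, 0, 0]]]'

```text
time: 14.35
tool_pos: [0.4543, -0.2428, 0.1105]
ee_rot: [3.141, -0.001, 1.65]
wrist_force: [0.7, 0.6, 0.1]
width: 0.0003
```

```bash
python3 -c "
from h import *
look()"
```

```text
14.4 [ 454.7 -241.6  110.5] 1.652 F [ 0.2  0.1 -0.1]
[448, -204] size [24. 36.] corners [[459, -185], [461, -221], [437, -223], [434, -187]]
[518, 323] size [36. 29.] corners [[535, 339], [538, 310], [502, 307], [499, 336]]
[585, 296] size [35. 30.] corners [[603, 311], [603, 281], [567, 281], [567, 311]]
```

Request:
step_arm --plan '[[[-4, -9, -35, 0, 0], [-4, -9, -70, 0, 0], [-4, -9, -95, 0, 0], [-4, -9, -101, 0, 0], [-4, -3, -101, 0, 0], [-4, 3, -101, 0, 0], [-5, 10, -101, 0, 0], [-5, 17, -101, 0, 0]]]'

```text
time: 15.07
tool_pos: [0.4515, -0.2244, 0.0119]
ee_rot: [3.138, 0.003, 1.655]
wrist_force: [0.6, 0.5, 0.8]
width: 0.0007
```

Request:
step_arm --plan '[[[-1, 10, 0, 0, 0], [-1, 20, 0, 0, 0], [-2, 31, 0, -0.02, 0], [-2, 42, 0, -0.03, 0], [-2, 53, 0, -0.04, 0], [-2, 64, 0, -0.06, 0], [-2, 75, 0, -0.08, 0], [-2, 86, 0, -0.1, 0]]]'

```text
time: 15.73
tool_pos: [0.4481, -0.1375, 0.0101]
ee_rot: [3.141, 0.0, 1.553]
wrist_force: [-0.4, -0.2, -0.1]
width: 0.0004
```

```bash
python3 -c "
from h import *
look(); orn(450,-110)"
```

```text
15.7833 [ 447.8 -135.6    9.9] 1.554 F [-0.2  1.5  0.2]
[447, -105] size [25. 24.] corners [[459, -93], [459, -116], [435, -116], [435, -93]]
[518, 323] size [36. 30.] corners [[535, 340], [538, 310], [502, 306], [499, 336]]
[585, 296] size [35. 30.] corners [[603, 311], [603, 281], [567, 281], [567, 311]]
top
  area 297.625 [[457, -90], [453, -90], [454, -98], [448, -100], [446, -93], [450, -90], [437, -90], [437, -108], [445, -111], [448, -103], [452, -102], [456, -112]]
scene
```

Request:
step_arm --plan '[[[0, 12, 0, 0, 0], [1, 25, 0, -0.01, 0], [1, 38, 0, -0.01, 0], [2, 51, 0, -0.02, 0], [2, 64, 0, -0.02, 0], [3, 77, 0, -0.02, 0], [3, 90, 0, -0.02, 0], [4, 103, 0, -0.02, 0]]]'

```text
time: 16.55
tool_pos: [0.4518, -0.0349, 0.0096]
ee_rot: [3.141, -0.0, 1.533]
wrist_force: [-0.3, 0.0, -1.0]
width: 0.0006
```

```bash
python3 -c "
from h import *
look(); orn(450,-5)"
```

```text
16.6 [451.8 -32.9   9.6] 1.535 F [ 0.1  1.2 -0.6]
[518, 323] size [37. 29.] corners [[535, 339], [538, 310], [502, 307], [499, 336]]
[585, 296] size [35. 30.] corners [[603, 311], [603, 281], [567, 281], [567, 311]]
top
scene
  area 117.375 [[466, -27], [467, -18], [453, -8], [455, -17]]
```

Request:
step_arm --plan '[[[1, 13, 0, 0, 0], [1, 26, 0, 0, 0], [2, 39, 0, 0, 0], [2, 52, 0, 0, 0], [3, 65, 0, 0, 0], [3, 78, 0, 0, 0], [4, 91, 0, 0, 0], [4, 104, 0, 0, 0]]]'

```text
time: 17.37
tool_pos: [0.4563, 0.0681, 0.0096]
ee_rot: [3.141, 0.001, 1.533]
wrist_force: [1.8, -0.9, 0.1]
width: 0.0006
```

```bash
python3 -c "
from h import *
look(); orn(453,100)"
```

```text
17.4167 [456.1  70.    9.6] 1.534 F [0.1 0.8 0.8]
[518, 323] size [36. 29.] corners [[535, 339], [538, 310], [502, 307], [499, 336]]
[585, 296] size [35. 30.] corners [[603, 311], [603, 281], [567, 281], [567, 311]]
top
scene
  area 418.375 [[470, 74], [472, 97], [465, 106], [443, 108], [450, 99], [458, 102], [454, 93]]
```

Request:
step_arm --plan '[[[1, 13, 0, 0, 0], [1, 26, 0, 0, 0], [2, 39, 0, 0, 0], [2, 52, 0, 0, 0], [3, 65, 0, 0, 0], [3, 78, 0, 0, 0], [4, 91, 0, 0, 0], [4, 104, 0, 0, 0]]]'

```text
time: 18.18
tool_pos: [0.4605, 0.1715, 0.0095]
ee_rot: [3.141, 0.001, 1.532]
wrist_force: [-0.1, -0.6, -0.8]
width: 0.0006
```

```bash
python3 -c "
from h import *
look(); orn(460,205)"
```

```text
18.2333 [460.4 173.6   9.6] 1.534 F [0.5 1.6 0.5]
[518, 323] size [36. 29.] corners [[535, 339], [538, 310], [502, 307], [499, 336]]
[585, 296] size [35. 30.] corners [[603, 311], [603, 281], [567, 281], [567, 311]]
top
scene
  area 522.0 [[475, 176], [475, 205], [469, 217], [462, 218], [458, 212], [457, 219], [446, 219], [452, 208], [463, 206], [461, 196]]
```

Request:
step_arm --plan '[[[0, 13, 0, 0, 0], [0, 26, 0, 0, 0], [0, 39, 0, 0, 0], [0, 52, 0, 0, 0], [0, 65, 0, 0, 0], [0, 78, 0, 0, 0], [0, 88, 0, 0, 0], [0, 94, 0, 0, 0]]]'

```text
time: 19.0
tool_pos: [0.4599, 0.2678, 0.0095]
ee_rot: [3.141, -0.0, 1.535]
wrist_force: [0.6, 0.2, 0.7]
width: 0.0003
```

Request:
step_arm --plan '[[[0, 0, 0, 0, 0], [0, -20, 0, 0, 0], [0, -40, 30, 0, 0], [0, -60, 70, 0, 0], [0, -100, 110, 0, 0], [0, -140, 140, 0, 0], [-10, -180, 170, 0, 0], [-20, -220, 190, 0, 0]]]'

```text
time: 19.67
tool_pos: [0.4471, 0.0773, 0.1819]
ee_rot: [3.139, 0.0, 1.534]
wrist_force: [1.1, -0.6, -0.4]
width: 0.0006
```

```bash
python3 -c "
from h import *
look('pics/f.png')"
```

```text
19.7167 [448.2  71.7 186.6] 1.528 F [ 1.  -3.1  3.1]
[459, 295] size [38. 25.] corners [[447, 314], [473, 313], [470, 275], [445, 276]]
[518, 323] size [36. 29.] corners [[535, 339], [538, 310], [502, 307], [499, 336]]
[585, 296] size [35. 30.] corners [[603, 311], [603, 281], [567, 281], [567, 311]]
```

View pics/f.png

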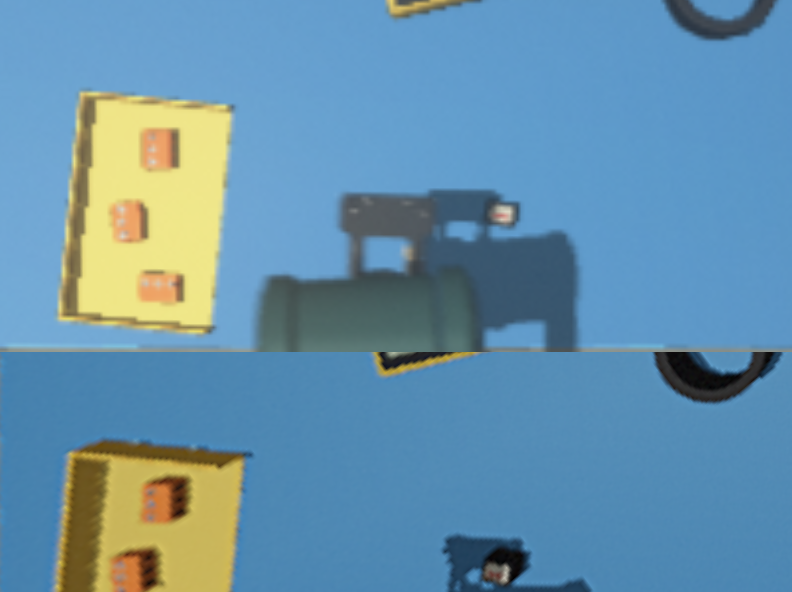

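The picture shows all three blocks well inside the pan, at pixels (160,150), (127,220) and (160,288). The relay is still at (504,213), which is (526,-18) mm, as before.

Request:
step_arm --plan '[[[0, 0, 10, 0, 0], [0, 0, 10, 0, 0], [0, 0, 10, 0, 0], [0, 0, 10, 0, 0]]]'

```text
time: 20.1
tool_pos: [0.4465, 0.0798, 0.1885]
ee_rot: [-3.139, 0.0, 1.536]
wrist_force: [-0.3, 0.2, -0.1]
width: 0.0007
```

```bash
python3 -c "
from h import *
look(); print(robot.close_job())"
```

```text
20.15 [446.4  79.8 188.4] 1.536 F [-0.2  0.2  0.6]
[459, 295] size [38. 25.] corners [[447, 314], [473, 313], [471, 275], [446, 276]]
[518, 323] size [36. 29.] corners [[535, 339], [538, 310], [502, 307], [499, 336]]
[585, 296] size [35. 30.] corners [[603, 311], [603, 281], [567, 281], [567, 311]]
the job is handed in; nothing more can be done
None
```

I swept all three orange terminal blocks into the yellow pan with the closed fingers, sliding them one at a time, and handed the job in at about 20 s. The first block turned and began slipping off the finger early in its push. I backed off, squared the finger to it and steered it the rest of the way in.

- **Blocks:** the last camera check put them at about (459,295), (518,323) and (585,296) mm. The nearest block edge is at least about 35 mm past the mouth line, and none touches a wall.
- **Relay:** it read (526,-18) mm against about (526,-17) at the start, so it has not moved within what the camera can resolve.
- **Other items:** the parts of the tape and meter in view looked unmoved. I did not re-measure the glue, driver or mug, but the arm's path stayed well away from them.
- **Forces:** the wrist force stayed below about 5 N at every reading, and the gripper was clear of everything at hand-in. No check failed or disagreed.

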